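# Set out spacer columns by height on the kitting rail

## Task

Set out the four grey spacer columns for the next assembly step: stand one on each black pad of the aluminium rail, in order of height, with the tallest next to the red stop and the shortest at the other end. Each foot should be wholly on its pad and the column free-standing; don't lay any column down or let one topple on the way, and leave the glue bottle where it stands.

Things in the scene. Friction and masses are not known exactly. Their poses are not given: they have to be found in the camera images.
- column_a: Loose grey round spacer column, the shortest of four, 60 mm tall over all: dark steel foot disc 44 mm across and 8 mm thick, shaft 28 mm across from there up, black cap (28 mm across, top 6 mm) flush with the shaft. About 180 g, heavier or lighter by up to a third. Origin at the centre of its underside, z up along the shaft. It starts upright on the table top.
- column_b: Loose grey round spacer column, the second shortest of four, 85 mm tall over all: dark steel foot disc 44 mm across and 8 mm thick, shaft 28 mm across from there up, black cap (28 mm across, top 6 mm) flush with the shaft. About 230 g, heavier or lighter by up to a third. Origin at the centre of its underside, z up along the shaft. It starts upright on the table top.
- column_c: Loose grey round spacer column, the second tallest of four, 110 mm tall over all: dark steel foot disc 44 mm across and 8 mm thick, shaft 28 mm across from there up, black cap (28 mm across, top 6 mm) flush with the shaft. About 280 g, heavier or lighter by up to a third. Origin at the centre of its underside, z up along the shaft. It starts upright on the table top.
- column_d: Loose grey round spacer column, the tallest of four, 135 mm tall over all: dark steel foot disc 44 mm across and 8 mm thick, shaft 28 mm across from there up, black cap (28 mm across, top 6 mm) flush with the shaft. About 330 g, heavier or lighter by up to a third. Origin at the centre of its underside, z up along the shaft. It starts upright on the table top.
- pad_a: Fixed round black rubber pad, 64 mm across, 4 mm thick: the one at the row's left (+y) end, one of four in a row about 80 mm apart along a flat aluminium rail (84 mm wide, 420 mm long, 12 mm high). Origin at the centre of its underside; its top is 4 mm above that (16 mm above the table). Its y axis runs along the row, x across it.
- pad_b: Fixed round black rubber pad, 64 mm across, 4 mm thick: the second from the left (+y) end, one of four in a row about 80 mm apart along a flat aluminium rail (84 mm wide, 420 mm long, 12 mm high). Origin at the centre of its underside; its top is 4 mm above that (16 mm above the table). Its y axis runs along the row, x across it.
- pad_c: Fixed round black rubber pad, 64 mm across, 4 mm thick: the third from the left (+y) end, one of four in a row about 80 mm apart along a flat aluminium rail (84 mm wide, 420 mm long, 12 mm high). Origin at the centre of its underside; its top is 4 mm above that (16 mm above the table). Its y axis runs along the row, x across it.
- pad_d: Fixed round black rubber pad, 64 mm across, 4 mm thick: the one at the row's right (-y) end, one of four in a row about 80 mm apart along a flat aluminium rail (84 mm wide, 420 mm long, 12 mm high). Origin at the centre of its underside; its top is 4 mm above that (16 mm above the table). Its y axis runs along the row, x across it.
- stop_red: Fixed red end stop block on the rail, 66 mm across the row, 24 mm along it, 34 mm high, about 65 mm beyond the last pad at one end of the row, left or right; a like block in grey closes the other end. Origin at the centre of its underside, on the rail's top.
- glue_bottle: Bystander: loose whitish bottle with a blank paper label, blue collar and pointed white nozzle, 54 mm across, 124 mm high, about 180 g, standing on the table to the left or right of the columns. Origin at the centre of its underside, z up.
Things that resemble listed ones, but are neither listed nor needed, are in the scene too. Leave any green look-alike of the column_d alone.

How it is judged:
By the outcome, as a careful person would: the job done as asked, in the order asked, and still so for the second after the job is handed in, with the robot touching nothing.
It also fails if it takes over 112 s, if anything falls off the work surface, if the arm or the gripper's body presses on something with over 40 N, if the wrist force passes 120 N, or if a joint passes its speed limit or range.

## Robot

A 6-joint arm with a two-finger parallel gripper is mounted at the origin on the work surface. World frame = base frame: x ahead of the robot, y to its left, z up, the work surface at z = 0. Lengths are in mm, angles in rad, forces in N, time in s.
With the tool pointing down it reaches from about 425 to 950 mm from the base axis. Payload 3.5 kg.
Tool frame: the origin (TCP) lies midway between the tips of the shut fingers; the grasp point (between the pads) lies 19 mm behind it; z points along the fingers, y is the line along which they close (so a half turn about z gives the same grasp; the last joint's range is limited). The gripper opens to 85 mm and grips with 20 to 120 N. Pads are 22 mm wide; open, the fingers measure 114 mm over their backs; the gripper's body (76 mm by 85 mm) begins 54 mm behind the grasp point. The pads swing forward as they close: fully open they stand 13 mm farther back than shut.
Start: joints at [-0.15, 0.286, 1.577, -0, 1.279, -0.15], TCP at [674.986, 0.032, 231.325] pointing down, gripper open.
Joint ranges: [-2.77, 2.77], [-0.9, 2.22], [0.21, 2.48], [-1.53, 4.67], [0.24, 2.81], [-2.84, 2.84]. Speed limits (rad/s): [2.79, 2.79, 3.14, 3.14, 3.14, 3.14].

## Interface

Orientations are given as a rotation vector (axis times angle).
In Python, from workcell import bot gives the robot as it stands.
- The arm moves only by the tool servo_tool, never from a script. Its arguments are lists of equal length, an entry for each row: "turn": the turn, a rotation vector about the tool's x, y, z in degrees, a list of three; "travel": the shift along the tool's x, y, z in mm, a list of three; "jaw": the gripper command: -1 is fully open, 1 is shut, values between are in proportion. In form: {"turn": [[rx, ry, rz], ...], "travel": [[x, y, z], ...], "jaw": [jaw, ...]}. A call has 1 to 20 rows; each row shifts and turns the commanded pose from where the row before left it, along the tool's axes as they then stand; what a row does not reach is not made up. A row lasts 1/8 s, in which the tool goes at most 62.5 mm and 10.7 degrees, less where a joint would pass 70% of its speed; a pose out of reach is approached as far as the arm can. A call is refused whole if a number of a shift passes 62.5 or a number of a turn 10.7, either way. A call with a gripper value outside its range is refused whole. The fingers move at their own pace and stop on an object; the grip force is fixed at half the most. Time passes only in rows, so rows that do not move let the fingers close. It gives the time, the measured TCP pose, the force, the opening and the grip force at its end, in the units of the state.
- bot.sense(): the state, without advancing time (a new reading comes with each control period).
- bot.capture(name): name is "scene" or "side" or "wrist"; returns the picture (400x640x3 uint8, red, green, blue); there is no depth.
- bot.camera_model(name): a dict with "K" (3x3 intrinsics, pixels), "cam_to_world" (4x4, takes a point from camera to world coordinates). Camera axes: x right, y up, looking along -z (the intrinsics and any distortion apply to the point x, -y, -z); pixel columns grow to the right and rows downward; lengths in mm; the calibration is good to about 2 mm. A picture is of the moment at which its call begins: read the wrist's pose just before it. camera_model takes no time and is no camera call; for the wrist camera it gives the pose at the moment of the call.
- bot.close_job(): hands the job in; it is judged then, once.
The state is a dict: "t": time; "joint_positions": joint angles; "joint_velocities": joint speeds; "joint_torque": joint torques, N m; "position": TCP position; "ee_rot": TCP orientation; "wrist_force": force on the tool from outside, world axes, zero at the start; "moment": the same for the moment, N m; "finger_gap": finger opening in mm; "gripper_force": force on a finger pad.
Only numpy, scipy, OpenCV 4.12 (cv2) and the standard library are available. Lean on these libraries where they do the work, as an engineer would, in place of code of your own. Each camera call takes 0.05 s, during which the arm holds its last target. There are 200 camera calls.

## Working session

There is one attempt and no reset: what is moved stays moved. The work goes in short steps, Python scripts to look and compute and a tool call to move; the robot and the scene stay as the last step left them, time stands still between calls to the robot, and variables do not carry over. Pictures are saved under pics/ and viewed, at most 14 in all, crops included, and the job is handed in when it is done.

Besides the shell and the picture viewer there is one more tool, called after "Emit:" as name(argument=value, ...) on one line, values as JSON. servo_tool: Moves the arm, as the interface text tells. Its arguments: {"type":"object","properties":{"turn":{"type":"array","items":{"type":"array","items":{"type":"number"}}},"travel":{"type":"array","items":{"type":"array","items":{"type":"number"}}},"jaw":{"type":"array","items":{"type":"number"}}},"required":["turn","travel","jaw"]}

```bash
mkdir -p pics; ls; python3 - <<'E'
from workcell import bot
import cv2,numpy as np
for n in("scene","side","wrist"):
    im=bot.capture(n); cv2.imwrite(f"pics/{n}0.png",im[:,:,::-1]); m=bot.camera_model(n); print(n,{k:(np.round(v,3).tolist() if not isinstance(v,str) else v) for k,v in m.items()})
s=bot.sense(); print(s)
E
```

```text
pics
scene {'K': [[400.856, 0.0, 319.816], [0.0, 400.856, 205.676], [0.0, 0.0, 1.0]], 'cam_to_world': [[-0.877, -0.243, 0.415, 862.361], [0.48, -0.487, 0.729, 544.959], [0.025, 0.839, 0.544, 483.079], [0.0, 0.0, 0.0, 1.0]]}
side {'K': [[511.865, 0.0, 318.42], [0.0, 511.865, 203.175], [0.0, 0.0, 1.0]], 'cam_to_world': [[-0.874, 0.276, -0.399, 139.38], [-0.485, -0.526, 0.699, 733.149], [-0.017, 0.804, 0.594, 649.256], [0.0, 0.0, 0.0, 1.0]]}
wrist {'K': [[353.841, 0.0, 311.939], [0.0, 353.841, 199.418], [0.0, 0.0, 1.0]], 'cam_to_world': [[1.0, -0.003, 0.002, 675.105], [0.002, 0.956, 0.293, 75.749], [-0.003, -0.293, 0.956, 373.201], [0.0, 0.0, 0.0, 1.0]]}
{'t': 0.15, 'joint_positions': array([-1.50035730e-01,  2.86995469e-01,  1.57782393e+00, -2.58834987e-05,
        1.27860150e+00, -1.50003403e-01]), 'joint_velocities': array([ 0.00163025, -0.00261833, -0.00611159, -0.00108158, -0.00029356,
        0.00107282]), 'joint_torque': array([ 7.91554030e-04, -4.06602967e+01, -2.93140125e+01, -8.94972595e-05,
        3.96185191e-03, -2.97825103e-06]), 'position': array([6.74495393e+02, 7.55082943e-02, 2.30251824e+02]), 'ee_rot': array([-2.22043864e+00, -2.22038347e+00,  1.73487749e-03]), 'wrist_force': array([-0.25961168, -0.75987791,  0.28444897]), 'moment': array([0.03770257, 0.00545801, 0.06471507]), 'gripper_force': 0.0, 'finger_gap': 85.48898035846145}
```

View pics/scene0.png

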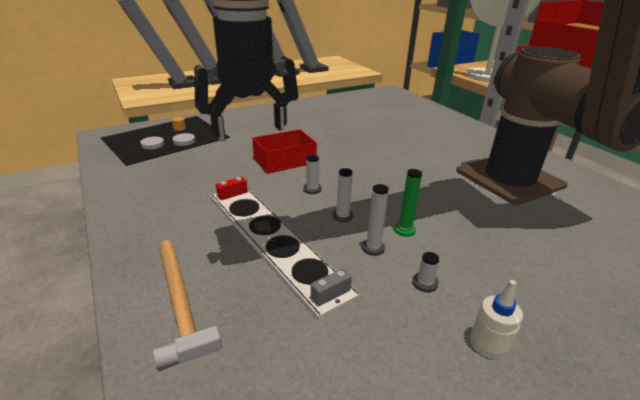

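View pics/side0.png

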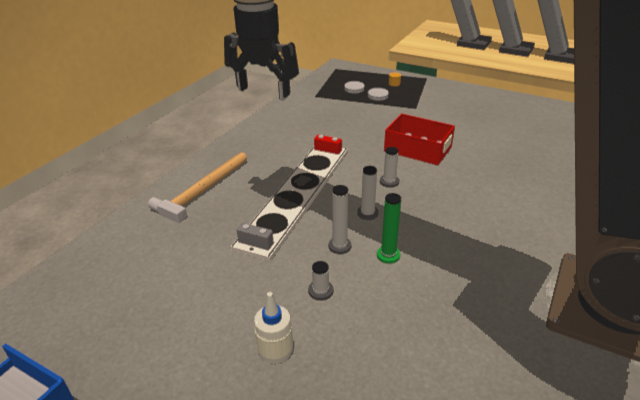

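View pics/wrist0.png

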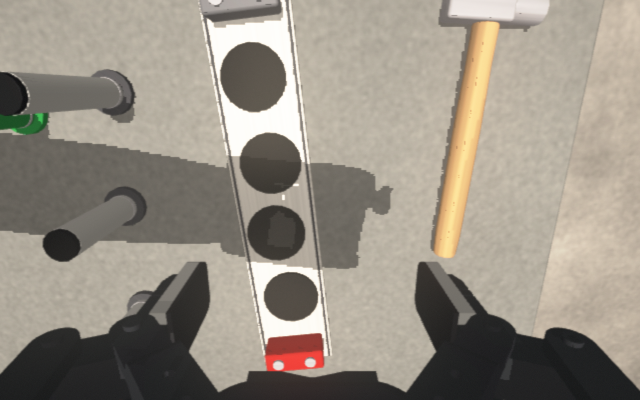

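The red stop is at the −y end, in the lower part of the wrist view (295,352), so the order is D on pad_d through to A on pad_a. The columns' caps are at scene (313,160), (345,173), (380,190) and (430,258). The green look-alike is at (413,175) and the bottle at (497,325).

```bash
cat > h.py <<'E'
import cv2,numpy as np
from workcell import bot
def ray(m,uv):
    K=m["K"];T=m["cam_to_world"]; d=np.linalg.inv(K)@[uv[0],uv[1],1]
    d=T[:3,:3]@[d[0],-d[1],-d[2]]; return T[:3,3],d/np.linalg.norm(d)
def plane(m,uv,z):
    o,d=ray(m,uv); return o+d*(z-o[2])/d[2]
def tri(m1,a,m2,b):
    o1,d1=ray(m1,a);o2,d2=ray(m2,b)
    s=np.linalg.lstsq(np.c_[d1,-d2],o2-o1,rcond=None)[0]
    p,q=o1+s[0]*d1,o2+s[1]*d2; return (p+q)/2,np.linalg.norm(p-q)
def blobs(mask,lo,hi):
    n,_,st,c=cv2.connectedComponentsWithStats(mask.astype(np.uint8))
    return [(c[i],st[i]) for i in range(1,n) if lo<st[i,4]<hi]
E
python3 - <<'E'
from h import *
np.set_printoptions(precision=1,suppress=True)
M={n:bot.camera_model(n) for n in("scene","side","wrist")}
I={n:cv2.imread(f"pics/{n}0.png") for n in M}
for n in("scene","side"):
    print(n)
    for c,s in blobs(I[n].max(2)<40,30,1500):
        if 140<c[1]<300 and 200<c[0]<460: print(c,s[2:],plane(M[n],c,16))
print("wrist")
for c,s in blobs(I["wrist"].max(2)<62,500,8000): print(c,s[2:],plane(M["wrist"],c,16))
for n,b in(("scene",[(428,283),(375,246),(344,214),(313,188)]),("side",[(320,290),(340,246),(368,213),(390,182)])):
    for q in b: print(n,plane(M[n],q,6))
for n,b in(("scene",(491,345)),("side",(275,348))): print("bottle",plane(M[n],b,5))
E
```

```text
scene
[312.5 158.2] [10  6 49] [ 413.2 -290.7   16. ]
[345.2 172.1] [12  7 74] [ 376.3 -187.2   16. ]
[414.1 173.4] [13  8 90] [ 225.9 -106.3   16. ]
[380.3 189. ] [ 14   9 104] [346.9 -81.2  16. ]
[244.  207.4] [ 27  14 289] [ 652.4 -147.2   16. ]
[264.7 225. ] [ 30  19 441] [637.6 -68.6  16. ]
[282.  245.8] [ 33  21 521] [634.    6.7  16. ]
[430.2 258. ] [ 15  11 138] [410.9 159.4  16. ]
[308.6 270.7] [ 34  24 539] [621.4  89.4  16. ]
side
[391.2 150.5] [11  6 57] [ 513.2 -280.5   16. ]
[369.4 170. ] [12  9 81] [ 524.  -177.3   16. ]
[306.  181.1] [ 26  15 202] [629.3 -71.2  16. ]
[339.7 190. ] [ 14   9 103] [547.7 -75.4  16. ]
[291.1 196.8] [ 25  14 204] [627.4  -5.2  16. ]
[392.6 198.5] [ 14  10 117] [435.1 -98.9  16. ]
[319.8 267.1] [ 15  11 134] [469.8 154.6  16. ]
wrist
[11.5 94.9] [ 28  43 971] [382.4  71.6  16. ]
[273.  230.8] [  55   51 1332] [632.  -69.4  16. ]
[ 61.1 244.6] [ 37  32 901] [398.2 -86.5  16. ]
scene [449.5 199.7   6. ]
scene [471.9  75.9   6. ]
scene [467.8 -43.4   6. ]
scene [ 475.9 -169.     6. ]
side [447.3 194.9   6. ]
side [469.1  76.8   6. ]
side [464.9 -41.5   6. ]
side [ 468.8 -167.8    6. ]
bottle [453.7 339.2   5. ]
bottle [449.9 333.4   5. ]
```

```bash
python3 - <<'E'
from h import *
np.set_printoptions(precision=1,suppress=True)
M={n:bot.camera_model(n) for n in("scene","side","wrist")}
S=[(312.5,158.2),(345.2,172.1),(380.3,189),(430.2,258),(414.1,173.4)]
D=[(391.2,150.5),(369.4,170),(339.7,190),(319.8,267.1),(392.6,198.5)]
for a,b in zip(S,D): print("cap",*tri(M["scene"],a,M["side"],b))
w=cv2.imread("pics/wrist0.png")
for y in (75,163,232,296): print(w[y,[225,250,255,270,280,290,300]].max(1))
for c,s in blobs((w.max(2)<80)[:330],500,9000):
    if 190<c[0]<350: print("pad",c,s,plane(M["wrist"],c,16), plane(M["wrist"],s[:2]+s[2:4]/2-.5,16))
E
```

```text
cap [ 474.9 -176.1   80.6] 1.1068422058593137
cap [469.3 -47.7 105.6] 0.9854861064045245
cap [473.3  72.1 130.9] 0.8689308579052096
cap [448.9 191.5  55.7] 1.0782183195284472
cap [381.3  52.5 130.5] 1.2490830986830508
[ 85  92  93  95  95 255 189]
[190  74  74  74  75  72  86]
[110  56  56  71  72  72  55]
[196 191 121  83  84  85  83]
pad [269.2 173.3] [ 241  156   59   37 1633] [630.1  -5.6  16. ] [630.9  -6.3  16. ]
pad [275.9 232.3] [ 248  206   57   54 2399] [635.1 -71.1  16. ] [635.3 -71.4  16. ]
```

```bash
python3 - <<'E'
from h import *
np.set_printoptions(precision=1,suppress=True)
M={n:bot.camera_model(n) for n in("scene","side","wrist")}
w=cv2.imread("pics/wrist0.png"); g=w.max(2)
print("eye",[plane(M["wrist"],q,16)[:2] for q in [(253,77),(270,163),(276.5,232),(291,297)]])
for t in (90,100,110):
    for c,s in blobs((g<t)[:335,215:330],800,9000):
        print(t,c+[215,0],s[:4]+[215,0,0,0],s[4],plane(M["wrist"],c+[215,0],16)[:2])
for n in("scene","side"):
    h=cv2.imread(f"pics/{n}0.png").max(2)
    for t in (40,60,75):
        print(n,t,[(np.round(c),s[4],plane(M[n],c,16)[:2]) for c,s in blobs(h<t,150,1200) if 200<c[0]<335 and 150<c[1]<285])
E
```

```text
eye [array([617.7,  88.5]), array([631.2,   5.2]), array([635.8, -70.8]), array([ 650.3, -151.5])]
90 [235.4  67. ] [221  43  40  55] 1004 [601.5  97.4]
90 [270.6 170.4] [240 148  61  45] 1990 [631.6  -2.5]
90 [275.9 232.3] [248 206  57  54] 2431 [635.2 -71.2]
90 [290.7 296. ] [265 273  52  47] 1935 [ 650.  -150.1]
100 [252.5  76.3] [221  43  64  68] 3392 [617.3  89.1]
100 [270.1 163.2] [240 134  61  60] 2827 [631.3   5. ]
100 [275.9 232.3] [248 205  57  55] 2462 [635.2 -71.2]
100 [290.6 295.9] [265 273  52  47] 1971 [ 649.9 -150.1]
110 [252.6  76.4] [221  43  65  68] 3448 [617.4  89. ]
110 [270.  163.2] [240 134  61  60] 2873 [631.2   5. ]
110 [275.8 232.4] [247 205  58  55] 2494 [635.  -71.2]
110 [290.6 296. ] [265 272  53  48] 1996 [ 649.9 -150.1]
scene 40 [(array([244., 207.]), np.int32(289), array([ 652.4, -147.2])), (array([265., 225.]), np.int32(441), array([637.6, -68.6])), (array([282., 246.]), np.int32(521), array([634. ,   6.7])), (array([309., 271.]), np.int32(539), array([621.4,  89.4]))]
scene 60 [(array([244., 207.]), np.int32(354), array([ 652.7, -147.5])), (array([26
[... 492 characters left out ...]
1.2])), (array([291., 197.]), np.int32(204), array([627.4,  -5.2]))]
side 60 [(array([316., 162.]), np.int32(274), array([ 647.4, -150.1])), (array([305., 181.]), np.int32(355), array([632.8, -71.4])), (array([288., 199.]), np.int32(394), array([629.1,   4.9])), (array([273., 222.]), np.int32(390), array([615.2,  85.6])), (array([320., 267.]), np.int32(152), array([469.9, 154.7]))]
side 75 [(array([316., 162.]), np.int32(289), array([ 647.3, -150.1])), (array([305., 181.]), np.int32(376), array([632.9, -70.9])), (array([288., 199.]), np.int32(421), array([629.4,   5.1])), (array([273., 222.]), np.int32(410), array([614.8,  85.9])), (array([320., 267.]), np.int32(171), array([469.8, 154.8]))]
```

The positions, using both cameras:

| Column | Position (mm) | Pad | Pad position (mm) |
|---|---|---|---|
| A | (449,191) | a | (618,88) |
| B | (475,−176) | b | (631,5) |
| C | (469,−48) | c | (635,−71) |
| D | (473,72) | d | (650,−149) |

The green look-alike is at (381,52). I'll start by hovering above D.

Emit:
servo_tool(turn=[[0, 0, 0], [0, 0, 0], [0, 0, 0], [0, 0, 0], [0, 0, 0], [0, 0, 0], [0, 0, 0], [0, 0, 0], [0, 0, 0], [0, 0, 0], [0, 0, 0], [0, 0, 0]], travel=[[4, -10, 0], [8, -20, 5], [8, -22, 5], [8, -25, 5], [8, -25, 5], [8, -25, 5], [8, -25, 5], [8, -22, 5], [8, -18, 5], [4, -9.5, 5], [0, 0, 5], [0, 0, 0]], jaw=[-1, -1, -1, -1, -1, -1, -1, -1, -1, -1, -1, -1])

```text
t: 1.65
position: [473.6, 71.9, 181.0]
ee_rot: [-2.221, -2.221, 0.0]
wrist_force: [0.3, 0.2, 0.2]
finger_gap: 85.2
gripper_force: 0.0
```

```bash
cat > look.py <<'E'
import sys
from h import *
np.set_printoptions(precision=1,suppress=True)
z=float(sys.argv[1]); n=sys.argv[2]
s=bot.sense(); m=bot.camera_model("wrist"); w=bot.capture("wrist"); cv2.imwrite(f"pics/{n}.png",w[:,:,::-1])
print(s["t"],s["position"],s["ee_rot"],s["finger_gap"])
for c,st in blobs((w.max(2)<40)[:330,150:470],150,8000):
    q=c+[150,0]; print(q,st,plane(m,q,z)-s["position"],plane(m,q,z))
E
python3 look.py 135 w1
```

```text
1.65 [473.6  71.9 181. ] [-2.2 -2.2  0. ] 85.22751759184048
[163.9 250.9] [  0 233  30  39 721] [-86.3 -13.9 -46. ] [387.3  57.9 135. ]
```

View pics/w1.png

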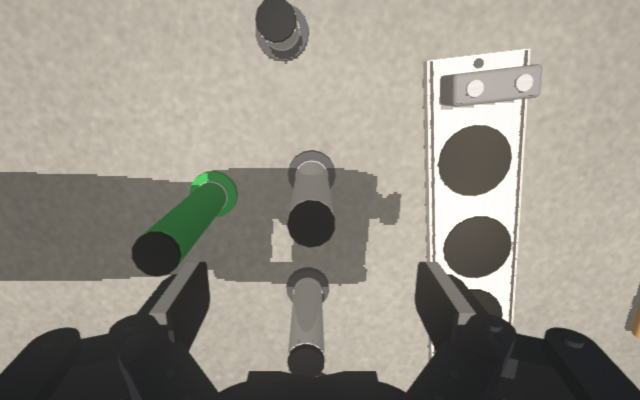

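D's cap is at (311,223), centred in x between the fingers and about 3 mm further in +y. Green is clear of the fingers.

Emit:
servo_tool(turn=[[0, 0, 0], [0, 0, 0], [0, 0, 0], [0, 0, 0], [0, 0, 0], [0, 0, 0], [0, 0, 0], [0, 0, 0], [0, 0, 0], [0, 0, 0], [0, 0, 0], [0, 0, 0], [0, 0, 0]], travel=[[3, 0, 10], [0, 0, 20], [0, 0, 25], [0, 0, 25], [0, 0, 20], [0, 0, 5], [0, 0, 0], [0, 0, 0], [0, 0, 0], [0, 0, 0], [0, 0, 0], [0, 0, 0], [0, 0, 0]], jaw=[-1, -1, -1, -1, -1, -1, -1, 1, 1, 1, 1, 1, 1])

```text
t: 3.32
position: [473.6, 75.0, 76.9]
ee_rot: [-2.221, -2.221, 0.0]
wrist_force: [-1.9, 0.5, 5.9]
finger_gap: 26.7
gripper_force: 58.7
```

```bash
python3 look.py 135 w2
```

```text
3.325 [473.6  75.   76.9] [-2.2 -2.2  0. ] 26.680687520170903
[224.6 307.9] [   0  249  131   81 4090] [-23.8  18.1  58.1] [449.8  93.2 135. ]
[397.5 309.4] [ 193  249  127   81 3691] [24.1 17.8 58.1] [497.7  92.8 135. ]
[312.7 323.2] [129 315  69  15 760] [ 0.6 13.2 58.1] [474.2  88.3 135. ]
```

View pics/w2.png

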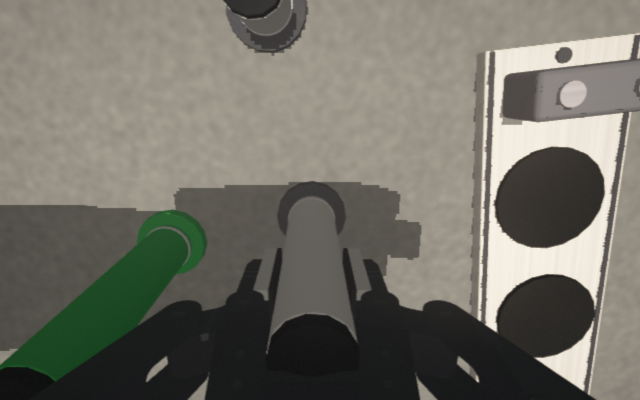

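D is gripped with its foot at (312,212), aligned with the tool. Next I lift it and carry it to hover over pad_d.

Emit:
servo_tool(turn=[[0, 0, 0], [0, 0, 0], [0, 0, 0], [0, 0, 0], [0, 0, 0], [0, 0, 0], [0, 0, 0], [0, 0, 0], [0, 0, 0], [0, 0, 0], [0, 0, 0], [0, 0, 0], [0, 0, 0], [0, 0, 0], [0, 0, 0], [0, 0, 0], [0, 0, 0], [0, 0, 0], [0, 0, 0], [0, 0, 0]], travel=[[0, 0, -10], [0, 0, -20], [0, 0, -20], [0, 0, -10], [0, 10, 0], [0, 20, 0], [0, 25, 0], [0, 25, 0], [-20, 25, 0], [-25, 25, 0], [-25, 25, 0], [-25, 16, 0], [-25, 5.5, 0], [-25, 0, 0], [-25, 0, 0], [-25, 0, 0], [-20, 0, 0], [-9, 0, 0], [0, 0, 0], [0, 0, 0]], jaw=[1, 1, 1, 1, 1, 1, 1, 1, 1, 1, 1, 1, 1, 1, 1, 1, 1, 1, 1, 1])

```text
t: 5.88
position: [650.0, -148.2, 136.3]
ee_rot: [-2.22, -2.222, -0.0]
wrist_force: [0.4, 1.2, -2.4]
finger_gap: 26.5
gripper_force: 59.3
```

```bash
python3 look.py 135 w3; python3 - <<'E'
from h import *
a=bot.capture("scene")[100:300,180:420];b=bot.capture("side")[80:280,220:460]
w=cv2.imread("pics/w3.png")
o=np.vstack([w[:, :, ::-1][100:360,80:560],np.hstack([a,b])])
cv2.imwrite("pics/c3.png",o[:,:,::-1])
E
```

```text
5.875 [ 650.  -148.2  136.3] [-2.2 -2.2 -0. ] 26.516778403560185
[312.8 323.4] [129 315  69  15 736] [  0.8 -30.4  -1.3] [ 650.8 -178.7  135. ]
```

View pics/c3.png

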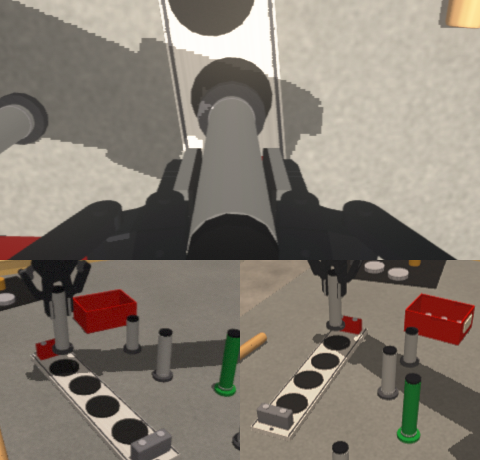

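The foot and pad line up in x (column ~311). In y the foot needs about −3 mm. Lowering onto the pad.

Emit:
servo_tool(turn=[[0, 0, 0], [0, 0, 0], [0, 0, 0], [0, 0, 0], [0, 0, 0], [0, 0, 0], [0, 0, 0]], travel=[[-3, 0, 5], [0, 0, 12], [0, 0, 12], [0, 0, 8], [0, 0, 3], [0, 0, 2.5], [0, 0, 0]], jaw=[1, 1, 1, 1, 1, 1, 1])

```text
t: 6.9
position: [650.1, -152.0, 94.0]
ee_rot: [2.221, 2.221, 0.0]
wrist_force: [0.4, 1.1, -3.4]
finger_gap: 26.7
gripper_force: 59.3
```

```bash
python3 look.py 135 w4; python3 - <<'E'
from h import *
a=bot.capture("scene")[110:230,200:320];b=bot.capture("side")[90:210,260:380]
w=cv2.imread("pics/w4.png")[:, :, ::-1][100:340,160:480]
r=np.hstack([cv2.resize(x,None,fx=2.5,fy=2.5) for x in (a,b)])
cv2.imwrite("pics/c4.png",np.vstack([np.pad(w,((0,0),(0,280),(0,0))),r])[:,:,::-1])
E
```

```text
6.9 [ 650.1 -152.    94. ] [2.2 2.2 0. ] 26.655803155412404
[226.1 310.2] [   0  249  131   81 3611] [-28.3   5.7  41. ] [ 621.9 -146.3  135. ]
[399.9 311.4] [ 194  249  126   81 3449] [29.7  5.4 41. ] [ 679.8 -146.6  135. ]
[312.6 323.2] [128 314  70  16 768] [ 0.6  0.7 41. ] [ 650.7 -151.3  135. ]
```

View pics/c4.png

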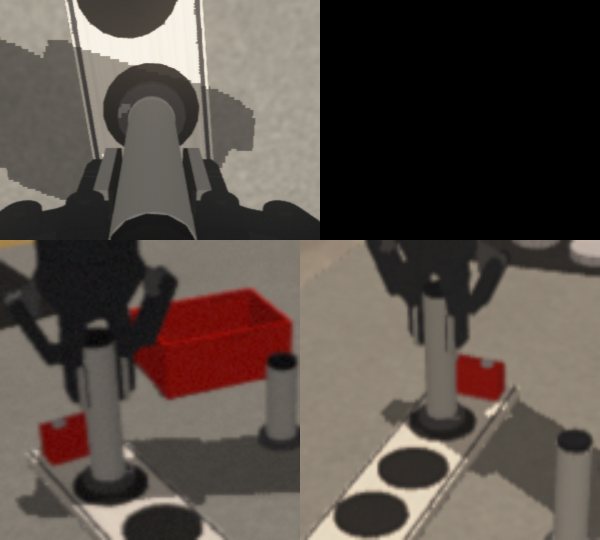

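D's foot sits centred on pad_d in both outer views, about 1 mm above it. I'll lower it, release, and go to C.

Emit:
servo_tool(turn=[[0, 0, 0], [0, 0, 0], [0, 0, 0], [0, 0, 0], [0, 0, 0], [0, 0, 0], [0, 0, 0], [0, 0, 0], [0, 0, 0], [0, 0, 0], [0, 0, 0], [0, 0, 0], [0, 0, 0], [0, 0, 0], [0, 0, 0], [0, 0, 0], [0, 0, 0], [0, 0, 0], [0, 0, 0], [0, 0, 0]], travel=[[0, 0, 1.2], [0, 0, 0], [0, 0, 0], [0, 0, 0], [0, 0, 0], [0, 0, 0], [0, 0, -10], [0, 0, -25], [0, 0, -30], [0, 0, -15], [0, 0, -6], [8, -12, 0], [15, -25, 0], [15, -25, 0], [15, -25, 0], [15, -25, 0], [15, -25, 0], [13, -22, 0], [13, -22, 0], [0, 0, 0]], jaw=[1, 1, -1, -1, -1, -1, -1, -1, -1, -1, -1, -1, -1, -1, -1, -1, -1, -1, -1, -1])

```text
t: 9.55
position: [466.5, -41.6, 176.8]
ee_rot: [-2.218, -2.221, 0.002]
wrist_force: [-0.6, -0.5, -0.4]
finger_gap: 85.4
gripper_force: 0.0
```

```bash
cat > cap.py <<'E'
import sys
from h import *
np.set_printoptions(precision=1,suppress=True)
z=float(sys.argv[1])
s=bot.sense(); m=bot.camera_model("wrist"); w=bot.capture("wrist"); cv2.imwrite(f"pics/{sys.argv[2]}.png",w[:,:,::-1])
print(s["t"],s["position"])
for c,st in blobs((w.max(2)<70)[:345,215:420],300,3000):
    if abs(st[2]-st[3])<12:
        q=c+[215,0]; print(q,st,plane(m,q,z)-s["position"])
E
python3 cap.py 110 w5
```

```text
9.55 [466.5 -41.6 176.8]
[316.  220.1] [  80  199   43   43 1410] [  2.6  -2.2 -66.8]
```

Emit:
servo_tool(turn=[[0, 0, 0], [0, 0, 0], [0, 0, 0], [0, 0, 0], [0, 0, 0], [0, 0, 0], [0, 0, 0], [0, 0, 0], [0, 0, 0], [0, 0, 0], [0, 0, 0], [0, 0, 0], [0, 0, 0], [0, 0, 0]], travel=[[-0.5, 0, 10], [0, 0, 20], [0, 0, 25], [0, 0, 25], [0, 0, 25], [0, 0, 12], [0, 0, 4], [0, 0, 0], [0, 0, 0], [0, 0, 0], [0, 0, 0], [0, 0, 0], [0, 0, 0], [0, 0, 0]], jaw=[-1, -1, -1, -1, -1, -1, -1, -1, 1, 1, 1, 1, 1, 1])

```text
t: 11.35
position: [469.2, -43.6, 58.2]
ee_rot: [2.221, 2.221, 0.0]
wrist_force: [-1.5, 0.4, 5.4]
finger_gap: 26.7
gripper_force: 58.8
```

Emit:
servo_tool(turn=[[0, 0, 0], [0, 0, 0], [0, 0, 0], [0, 0, 0], [0, 0, 0], [0, 0, 0], [0, 0, 0], [0, 0, 0], [0, 0, 0], [0, 0, 0], [0, 0, 0], [0, 0, 0], [0, 0, 0], [0, 0, 0], [0, 0, 0], [0, 0, 0], [0, 0, 0], [0, 0, 0], [0, 0, 0]], travel=[[0, 0, -10], [0, 0, -20], [0, 0, -20], [0, 0, -10], [-3, 15, 0], [-4, 25, 0], [-4, 25, 0], [-4, 25, 0], [-4, 25, 0], [-4, 25, 0], [-4, 18, 0], [0, 8, 0], [0, 0, 0], [0, 0, 8], [0, 0, 13], [0, 0, 12], [0, 0, 6], [0, 0, 3], [0, 0, 0]], jaw=[1, 1, 1, 1, 1, 1, 1, 1, 1, 1, 1, 1, 1, 1, 1, 1, 1, 1, 1])

```text
t: 13.72
position: [635.0, -70.5, 75.6]
ee_rot: [-2.221, -2.221, 0.0]
wrist_force: [-0.8, 0.4, -3.0]
finger_gap: 26.9
gripper_force: 59.4
```

```bash
cat > comp.py <<'E'
import sys
from h import *
s=bot.sense();print(s["t"],np.round(s["position"],1),np.round(s["wrist_force"],1))
a=bot.capture("scene")[110:310,190:350];b=bot.capture("side")[90:270,210:370]
w=bot.capture("wrist")[100:340,160:480]
r=np.hstack([cv2.resize(x,(400,330)) for x in (a,b)])
cv2.imwrite(f"pics/{sys.argv[1]}.png",np.vstack([np.pad(w,((0,0),(0,480),(0,0))),r])[:,:,::-1])
E
python3 comp.py c6
```

```text
13.725 [635.  -70.5  75.6] [-0.8  0.4 -3. ]
```

View pics/c6.png

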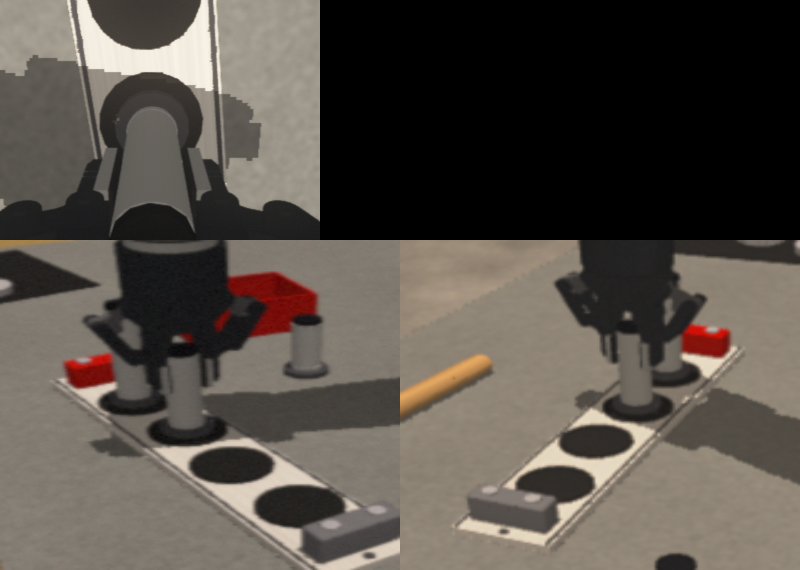

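C is centred on pad_c, with an even ring of pad visible all round. I'll release it and go to B.

Emit:
servo_tool(turn=[[0, 0, 0], [0, 0, 0], [0, 0, 0], [0, 0, 0], [0, 0, 0], [0, 0, 0], [0, 0, 0], [0, 0, 0], [0, 0, 0], [0, 0, 0], [0, 0, 0], [0, 0, 0], [0, 0, 0], [0, 0, 0], [0, 0, 0], [0, 0, 0], [0, 0, 0], [0, 0, 0], [0, 0, 0], [0, 0, 0]], travel=[[0, 0, 1.5], [0, 0, 0], [0, 0, 0], [0, 0, 0], [0, 0, 0], [0, 0, 0], [0, 0, -10], [0, 0, -25], [0, 0, -30], [0, 0, -25], [0, 0, -10], [-13, -20, 0], [-16, -25, 0], [-16, -25, 0], [-16, -25, 0], [-16, -25, 0], [-16, -25, 0], [-10, -15, 0], [0, 0, 0], [0, 0, 0]], jaw=[1, 1, -1, -1, -1, -1, -1, -1, -1, -1, -1, -1, -1, -1, -1, -1, -1, -1, -1, -1])

```text
t: 16.38
position: [475.5, -173.3, 174.2]
ee_rot: [2.221, 2.221, 0.001]
wrist_force: [-0.3, -0.0, -0.4]
finger_gap: 85.3
gripper_force: 0.0
```

```bash
python3 cap.py 85 w7
```

```text
16.375 [ 475.5 -173.3  174.2]
[310.1 204.7] [  76  186   39   38 1161] [ -1.    0.7 -89.2]
```

Emit:
servo_tool(turn=[[0, 0, 0], [0, 0, 0], [0, 0, 0], [0, 0, 0], [0, 0, 0], [0, 0, 0], [0, 0, 0], [0, 0, 0], [0, 0, 0], [0, 0, 0], [0, 0, 0], [0, 0, 0], [0, 0, 0], [0, 0, 0], [0, 0, 0]], travel=[[0.5, -0.5, 10], [0, 0, 20], [0, 0, 25], [0, 0, 25], [0, 0, 25], [0, 0, 20], [0, 0, 10], [0, 0, 3], [0, 0, 0], [0, 0, 0], [0, 0, 0], [0, 0, 0], [0, 0, 0], [0, 0, 0], [0, 0, 0]], jaw=[-1, -1, -1, -1, -1, -1, -1, -1, -1, 1, 1, 1, 1, 1, 1])

```text
t: 18.3
position: [474.6, -173.1, 36.6]
ee_rot: [2.221, 2.221, -0.0]
wrist_force: [-2.7, 0.5, 5.0]
finger_gap: 26.5
gripper_force: 58.8
```

Emit:
servo_tool(turn=[[0, 0, 0], [0, 0, 0], [0, 0, 0], [0, 0, 0], [0, 0, 0], [0, 0, 0], [0, 0, 0], [0, 0, 0], [0, 0, 0], [0, 0, 0], [0, 0, 0], [0, 0, 0], [0, 0, 0], [0, 0, 0], [0, 0, 0], [0, 0, 0], [0, 0, 0], [0, 0, 0], [0, 0, 0], [0, 0, 0]], travel=[[0, 0, -10], [0, 0, -20], [0, 0, -20], [0, 0, -10], [15, 0, 0], [25, 0, 0], [25, 0, 0], [25, 0, 0], [25, 0, 0], [25, 15, 0], [25, 25, 0], [13, 25, 0], [0, 25, 0], [0, 25, 0], [0, 25, 0], [0, 16.5, 0], [0, 0, 8], [0, 0, 14], [0, 0, 13], [0, 0, 6]], jaw=[1, 1, 1, 1, 1, 1, 1, 1, 1, 1, 1, 1, 1, 1, 1, 1, 1, 1, 1, 1])

```text
t: 20.8
position: [629.3, 5.3, 53.0]
ee_rot: [-2.22, -2.219, 0.003]
wrist_force: [0.1, -0.4, -2.4]
finger_gap: 26.8
gripper_force: 59.5
```

```bash
python3 comp.py c8
```

```text
20.8 [629.3   5.3  53. ] [ 0.1 -0.4 -2.4]
```

View pics/c8.png

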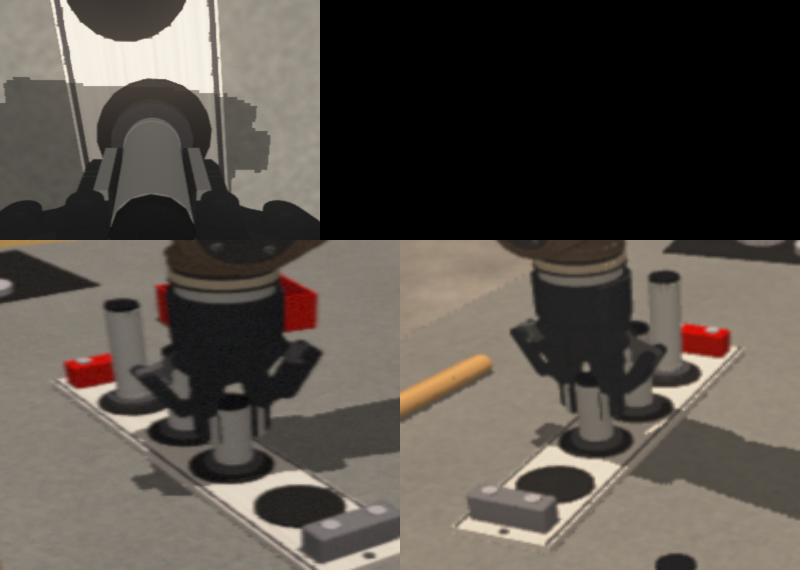

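B is centred on pad_b. I'll let it settle and read the height.

Emit:
servo_tool(turn=[[0, 0, 0], [0, 0, 0]], travel=[[0, 0, 0], [0, 0, 0]], jaw=[1, 1])

```text
t: 21.2
position: [631.4, 4.9, 55.8]
ee_rot: [2.221, 2.221, 0.001]
wrist_force: [0.2, -0.1, -2.6]
finger_gap: 26.8
gripper_force: 59.5
```

Emit:
servo_tool(turn=[[0, 0, 0], [0, 0, 0], [0, 0, 0], [0, 0, 0], [0, 0, 0], [0, 0, 0], [0, 0, 0], [0, 0, 0], [0, 0, 0], [0, 0, 0], [0, 0, 0], [0, 0, 0], [0, 0, 0], [0, 0, 0], [0, 0, 0], [0, 0, 0], [0, 0, 0], [0, 0, 0], [0, 0, 0], [0, 0, 0]], travel=[[0, 0, 3.2], [0, 0, 0], [0, 0, 0], [0, 0, 0], [0, 0, 0], [0, 0, 0], [0, 0, -10], [0, 0, -25], [0, 0, -30], [0, 0, -30], [0, 0, -10], [12, -12, 0], [25, -25, 0], [25, -25, 0], [25, -25, 0], [25, -25, 0], [25, -25, 0], [25, -25, 0], [14, -12, 0], [12, -8, 0]], jaw=[1, 1, -1, -1, -1, -1, -1, -1, -1, -1, -1, -1, -1, -1, -1, -1, -1, -1, -1, -1])

```text
t: 23.7
position: [447.8, 193.7, 156.1]
ee_rot: [-2.22, -2.222, 0.002]
wrist_force: [0.0, -0.4, 0.8]
finger_gap: 85.5
gripper_force: 0.0
```

Emit:
servo_tool(turn=[[0, 0, 0], [0, 0, 0]], travel=[[0, 0, 0], [0, 0, 0]], jaw=[-1, -1])

```text
t: 23.95
position: [449.6, 192.7, 157.0]
ee_rot: [2.222, 2.221, 0.0]
wrist_force: [-0.2, 0.7, 0.6]
finger_gap: 85.2
gripper_force: 0.0
```

```bash
python3 cap.py 60 w9
```

```text
23.95 [449.6 192.7 157. ]
[310.9 199.9] [  77  181   39   38 1125] [ -0.5   1.8 -97. ]
```

Emit:
servo_tool(turn=[[0, 0, 0], [0, 0, 0], [0, 0, 0], [0, 0, 0], [0, 0, 0], [0, 0, 0], [0, 0, 0], [0, 0, 0], [0, 0, 0], [0, 0, 0], [0, 0, 0], [0, 0, 0], [0, 0, 0], [0, 0, 0], [0, 0, 0]], travel=[[1.5, -0.5, 10], [0, 0, 20], [0, 0, 25], [0, 0, 25], [0, 0, 25], [0, 0, 20], [0, 0, 9], [0, 0, 3], [0, 0, 0], [0, 0, 0], [0, 0, 0], [0, 0, 0], [0, 0, 0], [0, 0, 0], [0, 0, 0]], jaw=[-1, -1, -1, -1, -1, -1, -1, -1, -1, 1, 1, 1, 1, 1, 1])

```text
t: 25.88
position: [449.0, 194.6, 20.4]
ee_rot: [2.221, 2.221, 0.001]
wrist_force: [-0.5, 0.7, 4.5]
finger_gap: 26.9
gripper_force: 59.0
```

Emit:
servo_tool(turn=[[0, 0, 0], [0, 0, 0], [0, 0, 0], [0, 0, 0], [0, 0, 0], [0, 0, 0], [0, 0, 0], [0, 0, 0], [0, 0, 0], [0, 0, 0], [0, 0, 0], [0, 0, 0], [0, 0, 0], [0, 0, 0], [0, 0, 0], [0, 0, 0], [0, 0, 0], [0, 0, 0], [0, 0, 0], [0, 0, 0]], travel=[[0, 0, -10], [0, 0, -20], [0, 0, -20], [0, 0, -15], [-10, 15, 0], [-16, 25, 0], [-16, 25, 0], [-16, 25, 0], [-16, 25, 0], [-16, 25, 0], [-10, 18, 0], [-6, 11, 0], [0, 0, 0], [0, 0, 8], [0, 0, 14], [0, 0, 14], [0, 0, 8], [0, 0, 2], [0, 0, 0], [0, 0, 0]], jaw=[1, 1, 1, 1, 1, 1, 1, 1, 1, 1, 1, 1, 1, 1, 1, 1, 1, 1, 1, 1])

```text
t: 28.38
position: [618.0, 88.5, 39.6]
ee_rot: [2.221, 2.221, 0.001]
wrist_force: [0.4, -0.2, -2.0]
finger_gap: 26.5
gripper_force: 59.3
```

```bash
python3 comp.py c10
```

```text
28.375 [618.   88.5  39.6] [ 0.4 -0.2 -2. ]
```

View pics/c10.png

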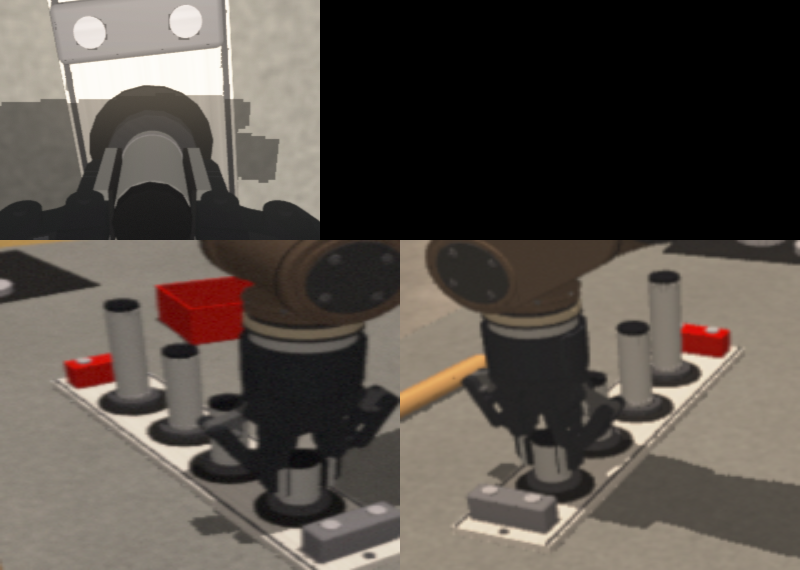

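A is centred over pad_a. I'll lower it 3.2 mm, release and retreat.

Emit:
servo_tool(turn=[[0, 0, 0], [0, 0, 0], [0, 0, 0], [0, 0, 0], [0, 0, 0], [0, 0, 0], [0, 0, 0], [0, 0, 0], [0, 0, 0], [0, 0, 0], [0, 0, 0], [0, 0, 0], [0, 0, 0], [0, 0, 0], [0, 0, 0], [0, 0, 0], [0, 0, 0], [0, 0, 0]], travel=[[0, 0, 3.2], [0, 0, 0], [0, 0, 0], [0, 0, 0], [0, 0, 0], [0, 0, 0], [0, 0, -10], [0, 0, -25], [0, 0, -30], [0, 0, -40], [0, 0, -40], [0, 0, -30], [10, -25, 0], [10, -30, 0], [10, -30, 0], [10, -25, 0], [0, 0, 0], [0, 0, 0]], jaw=[1, 1, -1, -1, -1, -1, -1, -1, -1, -1, -1, -1, -1, -1, -1, -1, -1, -1])

```text
t: 30.78
position: [508.3, 128.4, 211.6]
ee_rot: [2.22, 2.221, 0.002]
wrist_force: [-0.7, -0.4, 0.2]
finger_gap: 85.2
gripper_force: 0.0
```

```bash
python3 comp.py c11
```

```text
30.775 [508.3 128.4 211.6] [-0.7 -0.4  0.2]
```

View pics/c11.png

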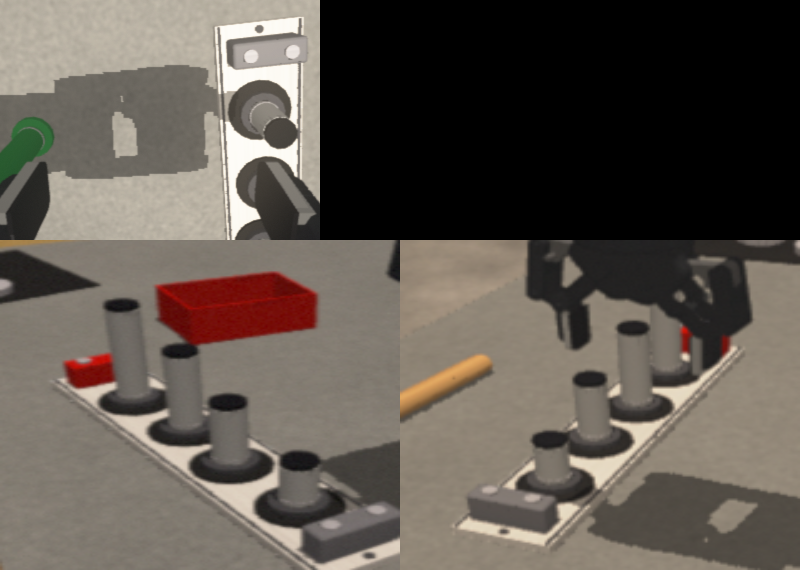

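All four columns stand centred on their pads, tallest by the red stop. The gripper is clear.

```bash
python3 -c "
from workcell import bot
print(bot.close_job())"
```

```text
the job is handed in; nothing more can be done
None
```

The job is handed in: all four columns stand upright and centred on their pads, tallest next to the red stop down to shortest at the other end, and neither the glue bottle nor the green look-alike was touched.

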